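Slide the pot under the electrode head and lower the head

TASK

Holding the steel pot only by its blue handle, slide it along the warming plate from the red ring until it stands centred in the green ring, keeping it flat on the plate all the way, never lifted or tipped. Then let go of it and press the orange knob of the electrode head above it all the way down, so that the electrodes hang in the pot. Leave all the other things on the bench and plate where they stand.

Things in the scene. Friction and masses are not known exactly. Their poses are not given: they have to be found in the camera images.
- plate: Warming plate, fixed box 260 (x) x 440 (y) x 35 mm high with a flat black top and a grey body. Origin: centre of its underside, on the bench; z up, y along its length; -x is its front, towards the robot.
- ring_red: Red ring mark printed on the plate's top, 132 mm outer and 114 mm inner diameter, where the pot starts (within about 10 mm). Origin: its centre on the plate's top, 35 mm above the bench. It may be the left or the right mark.
- ring_green: Green ring mark of the same size, about 220 mm from the red one along the plate's y: the pot's goal. Origin: its centre on the plate's top.
- pot: Open steel pot, loose, 100 mm outer diameter (104 at the rim), 80 mm high, 3 mm wall, inner floor 6 mm above its underside, about 0.5 kg. Origin: centre of its underside; z up; the handle points along its -x (roughly towards the robot, up to 0.35 rad off).
- pot_handle: The pot's straight blue bar handle, rigid with the pot: 12 mm wide (pot's y), 16 mm tall, from 48 to 125 mm from the pot's axis along the pot's -x, its centre line 55 mm above the pot's underside (90 mm above the bench). Its frame is the same as that of pot.
- handle_grip (a point): Point to grip on the handle's centre line, 105 mm from the pot's axis, 20 mm from the handle's outer end. Axes as the pot's: x along the handle towards the pot, y across it.
- rack: Fixed rack: two level steel rods, 12 mm diameter, along the plate's y, centres 235 mm above the bench, 105 and 60 mm in front (-x) of the plate's middle; posts 250 mm either side. Discs hang from the rear rod 190 and 222 mm from the middle. The rods lie above the handle: reach it from the front below them, gripper leaning back to the robot about 25 to 40 degrees. Origin and axes: the plate's.
- stand: Fixed stand that carries the electrode head: a column 215 mm behind (+x) the head's axis on a base 110 x 160 x 14 mm, column top 344 mm above the bench, arm 235 mm above the bench. Origin: on the bench straight below the head's axis, which is the green ring's centre.
- head_top (a point): Centre of the flat top of the orange press knob (42 mm diameter, 14 mm thick) of the electrode head, 318 mm above the bench when fully up and 263 mm when fully down. It moves with the head.
- head (a joint): Vertical travel of the electrode head in m: 0 fully up, 0.055 fully down at its stop. It stays where it is left; pushing it down takes about 4 to 6 N on the knob. Up, its two electrodes (24 mm wide in x, 31 mm apart over their faces in y) end 135 mm above the bench, 20 mm above the pot's rim; down, they hang inside the pot.
- crucible: Small white ceramic cup, 40 mm diameter, 34 mm high, on the plate between the marks towards its back. Bystander. Origin: centre of its underside.
- beaker: Clear glass beaker, 70 mm diameter, 90 mm high, on the bench at the left. Bystander. Origin: centre of its underside.
- amber_bottle: Amber bottle, 60 mm diameter, 130 mm high, on the bench at the right. Bystander. Origin: centre of its underside.
- jar: White jar, 56 mm diameter, 70 mm high, on the bench at the right. Bystander. Origin: centre of its underside.
- dish: Low blue open dish, 50 x 80 x 18 mm high, on the bench in front of the plate. Bystander. Origin: centre of its underside.
- screwdriver: Screwdriver, 160 mm long, lying on the bench at the right front. Bystander. Origin: on its underside near the middle, x along it towards the tip.
- disc_stand: Round aluminium disc, 70 mm diameter, upright on a black foot 50 x 70 x 12 mm, 80 mm high in all, on the bench at the left. Bystander. Origin: centre of its underside.

How it is judged:
By the outcome, as a careful person would: the job done as asked, in the order asked, and still so for the second after the job is handed in, with the robot touching nothing.
It also fails if it takes over 56 s, if anything falls off the work surface, if the arm or the gripper's body presses on something with over 40 N, if the wrist force passes 120 N, or if a joint passes its speed limit or range.

ROBOT

A 6-joint arm with a two-finger parallel gripper is mounted at the origin on the work surface. World frame = base frame: x ahead of the robot, y to its left, z up, the work surface at z = 0. Lengths are in m, angles in rad, forces in N, time in s.
With the tool pointing down it reaches from about 0.275 to 0.85 m from the base axis. Payload 19 kg.
Tool frame: the origin (TCP) lies at the very end of the fingers, on their centre line; the grasp point (between the pads) lies env.grasp_offset behind it (env.grasp_offset is the distance from the TCP to the grasp point, in m); z points along the fingers, x is the direction in which the jaws open and shut, and the axes are right-handed (so a half turn about z gives the same grasp; the last joint's range is limited). The gripper opens to 85 mm and grips with 20 to 120 N. Pads are 22 mm wide; open, the fingers measure 114 mm over their backs; the gripper's body (76 mm by 85 mm) begins 54 mm behind the grasp point. The pads swing forward as they close: fully open they stand 13 mm farther back than shut.
Start: joints at [-1.416, 0.15, 1.437, -0, 1.554, -0.134], TCP at [0.164, -0.551, 0.231] pointing down, gripper open.
Joint ranges: [-2.8, 2.8], [-0.68, 2.1], [0.12, 2.68], [-1.39, 4.53], [0.16, 2.79], [-2.81, 2.81]. Speed limits (rad/s): [1.89, 1.89, 2.22, 3.01, 3.01, 3.01].

INTERFACE

Orientations are given as a unit quaternion [w, x, y, z].
In Python, from plant import env gives the robot as it stands.
- The arm moves only by the shell command python3 -m creep 'ROWS' [OPENING]. ROWS is JSON, a list of rows, each a list of 6 numbers: the shift along the tool's x, y, z in cm, then the turn, a rotation vector about the tool's x, y, z in degrees. A call has 1 to 20 rows; each row is the pose to reach, as a shift and turn from the pose commanded when the call began, along the tool's axes at that moment; what a row does not reach only later rows make up. A row lasts 1/10 s, in which the tool goes at most 50 mm and 8.59 degrees, less where a joint would pass 70% of its speed; a pose out of reach is approached as far as the arm can. A call with a gripper value outside its range is refused whole. OPENING is the closure, from 0 (fully open) to 1 (shut), set as the call begins (- or left out, the last holds). The fingers move at their own pace and stop on an object; the grip force is fixed at half the most. Time passes only in rows, so rows that repeat a pose let the fingers close. It gives the time, the measured TCP pose, the force and the opening at its end, in the units of the state.
- env.get_state(): the state, without advancing time (a new reading comes with each control period).
- env.get_image(name): name is "scene" or "side" or "wrist"; returns a dict with "pixels" (420x560x3 uint8, blue, green, red), "range_z" (420x560 float32, m along the optical axis (not along the pixel's ray), 0 where there is no reading), "fx", "fy", "cx", "cy" (pixels), "camera_from_world" (4x4, takes a point from world to camera coordinates). Camera axes: x right, y up, looking along -z (the intrinsics and any distortion apply to the point x, -y, -z); pixel columns grow to the right and rows downward; lengths in m; the calibration is good to about 2 mm. A picture is of the moment at which its call begins.
- env.hand_in(): hands the job in, once; it reports no verdict.
The state is a dict: "t": time; "joints": joint angles; "joint_vel": joint speeds; "joint_torque": joint torques, N m; "position": TCP position; "ee_rot": TCP orientation; "force": force on the tool from outside, world axes, zero at the start; "wrist_torque": the same for the moment, N m; "grip_width": opening from 0.0 (shut) to 1.0 (fully open).
Only numpy, scipy, OpenCV 4.12 (cv2) and the standard library are available. Lean on these libraries where they do the work, as an engineer would, in place of code of your own. Each camera call takes 0.05 s, during which the arm holds its last target. There are 200 camera calls.

## Working session

There is one attempt and no reset: what is moved stays moved. The work goes in short steps, Python scripts to look and compute and a shell command to move; the robot and the scene stay as the last step left them, time stands still between calls to the robot, and variables do not carry over. Pictures are saved under pics/ and viewed, about 8 in all and at most 12, crops included, and the job is handed in when it is done.

```bash
ls; mkdir -p pics; cat > h.py <<'E'
import numpy as np, cv2
from plant import env
def snap(n,fn=None):
    im=env.get_image(n)
    if fn: cv2.imwrite('pics/'+fn,im['pixels'])
    return im
def ray(im,u,v):
    T=np.linalg.inv(im['camera_from_world']); d=np.array([(u-im['cx'])/im['fx'],-(v-im['cy'])/im['fy'],-1.])
    return T[:3,3],T[:3,:3]@d
def onz(im,u,v,z):
    o,d=ray(im,u,v); return o+d*(z-o[2])/d[2]
def depth_pts(im,mask):
    v,u=np.nonzero(mask&(im['range_z']>0)); r=im['range_z'][v,u]
    c=np.stack([(u-im['cx'])/im['fx']*r,-(v-im['cy'])/im['fy']*r,-r,np.ones_like(r)])
    return (np.linalg.inv(im['camera_from_world'])@c)[:3].T
def proj(im,p):
    c=im['camera_from_world']@np.append(p,1); return np.array([im['cx']+im['fx']*c[0]/-c[2],im['cy']-im['fy']*c[1]/-c[2]])
E
python3 - <<'E'
from h import *
a=snap('scene','s1.png');b=snap('side','d1.png')
for i in(a,b): print({k:(np.round(v,3).tolist() if k=='camera_from_world' else v) for k,v in i.items() if k not in('pixels','range_z')}); print(np.linalg.inv(i['camera_from_world'])[:3,3])
print([k for k in a]); print(env.get_state(),env.grasp_offset)
E
```

```text
pics
{'fx': 452.0436537416818, 'fy': 452.0436537416818, 'cx': 279.56370028441853, 'cy': 212.66652324641805, 'camera_from_world': [[0.154, 0.988, -0.013, -0.067], [-0.784, 0.13, 0.607, 0.305], [0.601, -0.083, 0.795, -1.606], [0.0, 0.0, 0.0, 1.0]]}
[ 1.21553253 -0.10685599  1.08950372]
{'fx': 541.0388291674464, 'fy': 541.0388291674464, 'cx': 277.7955157110646, 'cy': 218.46972232486195, 'camera_from_world': [[0.723, -0.691, 0.02, -0.426], [0.476, 0.517, 0.711, -0.385], [-0.502, -0.505, 0.703, -1.444], [0.0, 0.0, 0.0, 1.0]]}
[-0.23375614 -0.82336054  1.29665297]
['pixels', 'range_z', 'fx', 'fy', 'cx', 'cy', 'camera_from_world']
{'t': 0.1, 'joints': array([-1.41600599e+00,  1.50954781e-01,  1.43793210e+00,  2.00728772e-05,
        1.55381198e+00, -1.33997623e-01]), 'joint_vel': array([-0.00029351,  0.00052795, -0.00047741,  0.00046597, -0.00076226,
       -0.00125128]), 'joint_torque': array([ 4.04515100e-03, -7.14380765e+01, -5.71795321e+01, -3.96093935e-05,
        7.08361622e-03, -1.63304037e-05]), 'position': array([ 0.16370994, -0.55097948,  0.23074249]), 'ee_rot': array([-3.94185850e-04,  8.01495431e-01, -5.98000642e-01, -3.88127094e-04]), 'force': array([ 0.25644619, -0.3203436 , -1.06651583]), 'wrist_torque': array([ 0.03902215,  0.04754595, -0.0393691 ]), 'grip_width': 0.9985633107031632} 0.0187
```

View pics/s1.png

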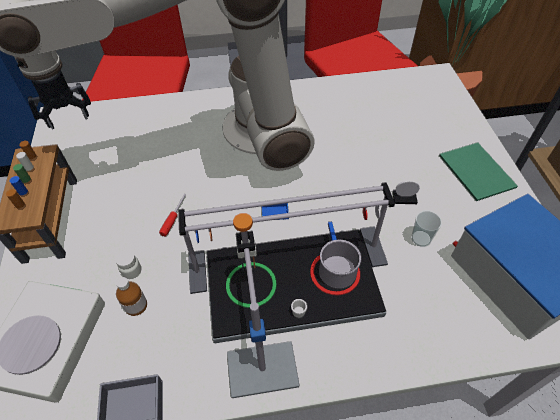

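View pics/d1.png

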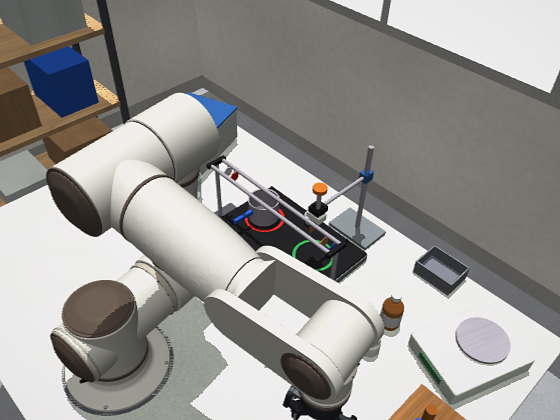

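The scene view shows the pot in the red ring at (335,272), its handle at (332,230), the green ring at (250,285) and the knob at (243,222). The side view shows the handle at (243,214), the knob at (320,188), and both rings partly visible. Next I'll measure these.

```bash
cat > m.py <<'E'
from h import *
def masks(im):
    h=cv2.cvtColor(im['pixels'],cv2.COLOR_BGR2HSV); H,S,V=[h[...,i].astype(int) for i in range(3)]
    return dict(red=((H<6)|(H>174))&(S>150)&(V>90),green=(H>50)&(H<75)&(S>150)&(V>90),blue=(H>105)&(H<125)&(S>150)&(V>80),orange=(H>6)&(H<17)&(S>180)&(V>150))
def box(m,u0,u1,v0,v1):
    o=np.zeros_like(m);o[v0:v1,u0:u1]=m[v0:v1,u0:u1];return o
def circ(P):
    A=np.c_[2*P[:,:2],np.ones(len(P))];s=np.linalg.lstsq(A,(P[:,:2]**2).sum(1),rcond=None)[0];return s[:2],np.sqrt(s[2]+s[:2]@s[:2])
def tri(i1,p1,i2,p2):
    o1,d1=ray(i1,*p1);o2,d2=ray(i2,*p2);s=np.linalg.lstsq(np.c_[d1,-d2],o2-o1,rcond=None)[0]
    a=o1+d1*s[0];b=o2+d2*s[1];return (a+b)/2,np.linalg.norm(a-b)
def ring(im,m):
    v,u=np.nonzero(m);P=np.array([onz(im,x,y,.035) for x,y in zip(u,v)])
    for _ in range(3):
        c,r=circ(P);e=np.linalg.norm(P[:,:2]-c,axis=1);P=P[abs(e-r)<.008]
    return c,r,len(P),np.median(depth_pts(im,m)[:,2])
E
python3 - <<'E'
from m import *
a=snap('scene');b=snap('side');A=masks(a);B=masks(b)
bx={'s':dict(red=(300,370,245,300),green=(220,280,255,310),blue=(322,342,215,245),orange=(228,260,208,236)),
'd':dict(red=(225,300,195,240),green=(285,340,235,275),blue=(225,258,205,225),orange=(305,335,178,200))}
for k,im,M in(('s',a,A),('d',b,B)):
    for c in('red','green'):print(k,c,ring(im,box(M[c],*bx[k][c])))
    for c in('blue','orange'):
        m=box(M[c],*bx[k][c]);P=depth_pts(im,m);v,u=np.nonzero(m);print(k,c,len(P),'px',u.mean(),v.mean(),(u.min(),u.max(),v.min(),v.max()),'med',np.median(P,0),'lo',np.percentile(P,3,axis=0),'hi',np.percentile(P,97,axis=0))
        if c=='blue':
            Q=P[P[:,2]>P[:,2].max()-.006];d=Q[:,:2]-Q[:,:2].mean(0);w,V=np.linalg.eigh(d.T@d);print('  axis',V[:,1],np.degrees(np.arctan2(V[1,1],V[0,1])),'ztop',np.median(Q[:,2]),Q[:,:2].mean(0))
        if c=='orange':
            Q=P[P[:,2]>P[:,2].max()-.004];print('  top',np.median(Q[:,2]),circ(Q),(Q.min(0)+Q.max(0))/2)
    # pot rim via depth
    P=depth_pts(im,np.ones(im['range_z'].shape,bool));
    c=onz(im,*((340,250) if k=='s' else(264,198)),.115)
    Q=P[(np.linalg.norm(P[:,:2]-c[:2],axis=1)<.08)&(P[:,2]>.110)&(P[:,2]<.120)]
    print(k,'rim',len(Q),np.median(Q[:,2]),circ(Q))
h=[np.argwhere(box(M['blue'],*bx[k]['blue'])).mean(0)[::-1] for k,M in(('s',A),('d',B))]
print('tri handle',tri(a,h[0],b,h[1]))
h=[np.argwhere(box(M['orange'],*bx[k]['orange'])).mean(0)[::-1] for k,M in(('s',A),('d',B))]
print('tri knob',tri(a,h[0],b,h[1]))
E
```

```text
s red (array([0.63703956, 0.11826385]), np.float64(0.06192193768903328), 338, np.float64(0.036034587240705296))
s green (array([ 0.6359993 , -0.10731063]), np.float64(0.06160822197913547), 347, np.float64(0.03648097217333879))
s blue 73 px 331.8783783783784 230.8918918918919 (np.int64(328), np.int64(336), np.int64(222), np.int64(239)) med [0.54810817 0.12548667 0.098595  ] lo [0.51984604 0.12065743 0.09394781] hi [0.57420961 0.13070408 0.10201835]
  axis [-0.9998367   0.01807126] 178.9645364327965 ztop 0.099429307576817 [0.54757252 0.12555595]
s orange 206 px 242.3653846153846 220.70192307692307 (np.int64(234), np.int64(251), np.int64(214), np.int64(228)) med [ 0.63938401 -0.10722439  0.31712087] lo [ 0.62182106 -0.12365469  0.31453954] hi [ 0.65536894 -0.09065332  0.31957766]
  top 0.31767570992844385 (array([ 0.63962781, -0.10727911]), np.float64(0.013515842407062412)) [ 0.63880638 -0.10678661  0.31856805]
s rim 232 0.11458703674392179 (array([0.63981279, 0.12409235]), np.float64(0.04899189980123433))
d red (array([0.63833156, 0.11740202]), np.float64(0.06176812839575048), 144, np.
[... 412 characters left out ...]
 ztop 0.09982293493341088 [0.55016661 0.12198485]
d orange 104 px 319.6057692307692 187.22115384615384 (np.int64(313), np.int64(326), np.int64(183), np.int64(191)) med [ 0.63608012 -0.10828358  0.31622629] lo [ 0.61723225 -0.12450588  0.31169478] hi [ 0.65240427 -0.0929609   0.31951438]
  top 0.31735135905056 (array([ 0.63411518, -0.11004268]), np.float64(0.013794439557667439)) [ 0.6344697  -0.11103056  0.31848164]
d rim 91 0.11324712451441998 (array([0.63790211, 0.12368606]), np.float64(0.049549696302959426))
tri handle (array([0.5488994 , 0.12458315, 0.09754739]), np.float64(0.0024905373879309137))
tri knob (array([ 0.63708419, -0.10717102,  0.31443881]), np.float64(4.766112014877779e-05))
```

```bash
cat > goal.py <<'E'
from h import *
from scipy.spatial.transform import Rotation as Ro
def pose():
    s=env.get_state();q=s['ee_rot'];return s['position'],Ro.from_quat([q[1],q[2],q[3],q[0]]),s
def Rt(th,yaw=0):  # tool z leans: fingertips forward; yaw about world z
    s,c=np.sin(np.radians(th)),np.cos(np.radians(th))
    return Ro.from_euler('z',yaw,degrees=True)*Ro.from_matrix(np.array([[0,-1,0],[-c,0,-s],[s,0,-c]]).T)
def goal(p,R,grasp=True):
    p=np.array(p,float)
    if grasp:p=p+R.apply([0,0,env.grasp_offset])
    p0,R0,s=pose();return np.round(np.r_[R0.inv().apply(p-p0)*100,(R0.inv()*R).as_rotvec(degrees=True)],2).tolist()
E
python3 - <<'E'
from m import *
from goal import *
for n in('scene','side'):
    im=snap(n);P=depth_pts(im,np.ones(im['range_z'].shape,bool))
    Q=P[(P[:,2]>.236)&(P[:,2]<.246)&(P[:,0]>.45)&(P[:,0]<.62)&(abs(P[:,1])<.22)]
    print(n,len(Q),[(np.round(np.median(q,0),3),len(q)) for q in(Q[Q[:,0]<.555],Q[Q[:,0]>.555])])
    D=P[(P[:,2]>.13)&(P[:,2]<.225)&(P[:,0]>.45)&(P[:,0]<.60)&(P[:,1]>-.23)&(P[:,1]<.235)]
    k=[(np.round(np.median(D[(D[:,1]//.03)==i],0),3).tolist(),int(((D[:,1]//.03)==i).sum())) for i in range(-8,9) if ((D[:,1]//.03)==i).any()];print(k)
    T=P[(abs(P[:,2]-.035)<.006)&(P[:,0]>.45)&(P[:,0]<.82)&(abs(P[:,1])<.3)];print('plate',np.percentile(T,[1,99],axis=0).round(3).tolist())
print('pre',goal([.42,.124,.2],Rt(35)))
E
```

```text
scene 1506 [(array([ 0.537, -0.   ,  0.24 ]), 759), (array([0.582, 0.013, 0.24 ]), 747)]
[([0.583, -0.218, 0.208], 33), ([0.583, -0.186, 0.211], 26), ([0.583, 0.192, 0.205], 47), ([0.58, 0.224, 0.203], 53)]
plate [[0.515, -0.213, 0.031], [0.767, 0.216, 0.041]]
side 901 [(array([ 0.531, -0.018,  0.24 ]), 436), (array([ 0.576, -0.045,  0.24 ]), 465)]
[([0.575, -0.22, 0.209], 28), ([0.579, -0.188, 0.204], 48), ([0.579, 0.192, 0.203], 47), ([0.579, 0.224, 0.203], 50)]
plate [[0.525, -0.215, 0.029], [0.765, 0.216, 0.041]]
pre [-57.11, -44.82, 4.67, 34.76, 5.08, 16.02]
```

```bash
python3 - <<'E'
from goal import *
print('wp',goal([.38,-.27,.27],Rt(10,-8)));print('pre',goal([.43,.124,.19],Rt(35)))
E
```

```text
wp [-20.65, -29.03, -2.04, 9.85, 2.17, 24.48]
pre [-56.82, -45.78, 5.67, 34.76, 5.08, 16.02]
```

```bash
python3 -m creep '[[-5,-7.3,-0.5,2.5,0.4,2],[-10,-14.5,-1,5,0.8,4],[-15,-21.5,-1.5,7.5,1.1,6],[-20.6,-29,-2,10,1.5,8],[-24,-30.5,-1.5,12,1.8,9],[-28,-32.5,-1,15,2.2,9],[-32,-34.5,0,18,2.6,10],[-36,-36.5,1,21,3,11],[-40,-38.5,2,24,3.5,12],[-44,-40.5,3,27,4,13],[-48,-42,4,30,4.4,14],[-52,-44,5,33,4.8,15],[-56.8,-45.8,5.7,34.8,5.1,16],[-56.8,-45.8,5.7,34.8,5.1,16],[-56.8,-45.8,5.7,34.8,5.1,16],[-56.8,-45.8,5.7,34.8,5.1,16],[-56.8,-45.8,5.7,34.8,5.1,16],[-56.8,-45.8,5.7,34.8,5.1,16],[-56.8,-45.8,5.7,34.8,5.1,16],[-56.8,-45.8,5.7,34.8,5.1,16]]' 0.4
python3 - <<'E'
from m import *
from goal import *
p,R,s=pose();print(p,R.as_matrix().round(3).tolist(),s['joints'].round(2),s['grip_width'])
snap('wrist','w1.png');snap('scene','s2.png')
print('grip',goal([.534,.124,.09],Rt(35)))
E
```

```text
t: 2.3
position: [0.441, 0.123, 0.1745]
ee_rot: [0.213, -0.674, 0.674, -0.213]
force: [0.2, 0.1, -0.2]
grip_width: 0.593
[0.44103226 0.12301877 0.17447259] [[-0.0, -0.819, 0.574], [-1.0, -0.0, -0.001], [0.001, -0.574, -0.819]] [ 0.18 -0.45  2.19 -0.14  0.8   1.81] 0.5932827938160179
grip [-0.18, -2.73, 14.13, -0.08, -0.1, -0.07]
```

View pics/w1.png

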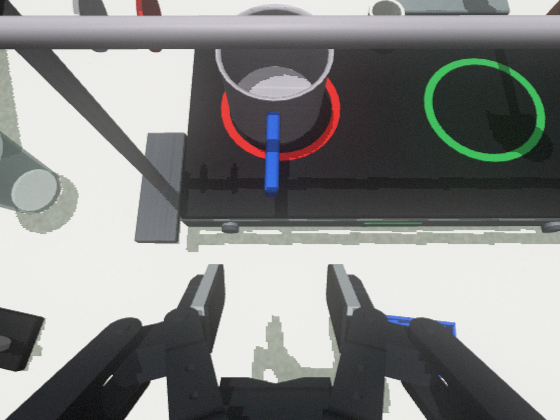

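The wrist view shows the handle running from (273,115) to its outer end at (271,190), nearly centred between the fingers at column 277. Both rings are fully in view.

```bash
python3 - <<'E'
from m import *
from goal import *
im=snap('wrist');M=masks(im)
print('red',ring(im,box(M['red'],205,345,70,165)),'green',ring(im,box(M['green'],410,555,50,170)))
m=box(M['blue'],255,290,105,200);P=depth_pts(im,m);Q=P[P[:,2]>.095]
for f in np.arange(.51,.6,.015):
    q=Q[abs(Q[:,0]-f)<.006]; 
    if len(q):print(f,q[:,1].mean(),(q[:,1].min(),q[:,1].max()),np.median(q[:,2]))
v,u=np.nonzero(m);G=np.array([onz(im,x,y,.098) for x,y in zip(u,v) ]);print(G.min(0),G.max(0))
d=G[:,:2]-G[:,:2].mean(0);w,V=np.linalg.eigh(d.T@d);print('ang',np.degrees(np.arctan(V[1,1]/V[0,1])),G.mean(0))
A=depth_pts(im,np.ones(im['range_z'].shape,bool));q=A[(A[:,2]>.111)&(A[:,2]<.119)&(np.linalg.norm(A[:,:2]-[.639,.124],axis=1)<.065)];print('rim',len(q),circ(q))
s=snap('scene');e=snap('wrist')
ps=np.argwhere(box(masks(s)['blue'],322,342,215,245)).mean(0)[::-1];print('tri',tri(s,ps,e,np.argwhere(m).mean(0)[::-1]))
E
```

```text
red (array([0.64019327, 0.11715786]), np.float64(0.061849385050093124), 1599, np.float64(0.03584467536793168)) green (array([ 0.63921423, -0.108737  ]), np.float64(0.0617015473788646), 2389, np.float64(0.03577502490543949))
0.525 0.12567296431473993 (np.float64(0.12047491969768366), np.float64(0.13124820189665312)) 0.09808327124919933
0.54 0.12533677062647275 (np.float64(0.11959079605634865), np.float64(0.1312874908498669)) 0.0979299972882122
0.555 0.12521758187678397 (np.float64(0.11954608866372163), np.float64(0.130608210456037)) 0.09800940568795496
0.5700000000000001 0.12465579353485023 (np.float64(0.11950166525291483), np.float64(0.13070380216005623)) 0.09799483827690827
0.5850000000000001 0.12471857140056802 (np.float64(0.11945606280805394), np.float64(0.12999528829883653)) 0.09817320096812461
[0.51514543 0.11946722 0.098     ] [0.59047389 0.13190713 0.098     ]
ang -1.2275372566648532 [0.5513173  0.12527386 0.098     ]
rim 1308 (array([0.64049161, 0.1233001 ]), np.float64(0.049043712712459324))
tri (array([0.54980356, 0.12533506, 0.10003186]), np.float64(5.9407568316805104e-05))
```

```bash
python3 - <<'E'
from goal import *
print('grip',goal([.535,.1255,.09],Rt(35,-1.2)))
E
```

```text
grip [-0.27, -2.81, 14.18, -0.08, 0.6, 0.92]
```

```bash
python3 -m creep '[[-0.1,-1.4,1.5,0,0.3,0.5],[-0.3,-2.8,3,-0.1,0.6,0.9],[-0.3,-2.8,5,-0.1,0.6,0.9],[-0.3,-2.8,7,-0.1,0.6,0.9],[-0.3,-2.8,9,-0.1,0.6,0.9],[-0.3,-2.8,10.5,-0.1,0.6,0.9],[-0.3,-2.8,12,-0.1,0.6,0.9],[-0.3,-2.8,13.2,-0.1,0.6,0.9],[-0.3,-2.8,14.2,-0.1,0.6,0.9],[-0.3,-2.8,14.2,-0.1,0.6,0.9],[-0.3,-2.8,14.2,-0.1,0.6,0.9],[-0.3,-2.8,14.2,-0.1,0.6,0.9]]'
python3 - <<'E'
from goal import *
snap('wrist','w2.png');print('err',goal([.535,.1255,.09],Rt(35,-1.2)),env.get_state()['force'])
E
```

```text
t: 3.75
position: [0.5455, 0.1267, 0.0748]
ee_rot: [0.211, -0.668, 0.681, -0.215]
force: [0.8, 0.2, 0.9]
grip_width: 0.602
err [0.14, -0.01, 0.03, -0.01, 0.07, 0.11] [0.0964615  0.46255096 0.29767188]
```

View pics/w2.png

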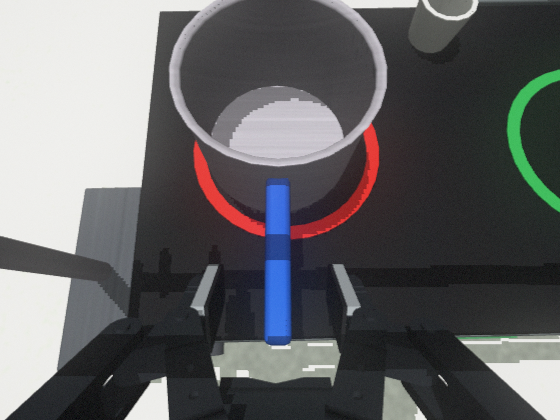

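The handle sits at column 277, midway between the pads (205 to 350), and nothing is touching. I'll close the gripper.

```bash
python3 -m creep '[[0,0,0,0,0,0],[0,0,0,0,0,0],[0,0,0,0,0,0],[0,0,0,0,0,0],[0,0,0,0,0,0],[0,0,0,0,0,0],[0,0,0,0,0,0],[0,0,0,0,0,0],[0,0,0,0,0,0],[0,0,0,0,0,0]]' 1
python3 - <<'E'
from m import *
from goal import *
p,R,s=pose();print(p,s['force'],s['wrist_torque'],s['grip_width'])
im=snap('wrist')
A=depth_pts(im,np.ones(im['range_z'].shape,bool));q=A[(A[:,2]>.111)&(A[:,2]<.119)&(np.linalg.norm(A[:,:2]-[.64,.124],axis=1)<.065)];print('rim',len(q),circ(q),np.linalg.lstsq(np.c_[q[:,:2]-q[:,:2].mean(0),np.ones(len(q))],q[:,2],rcond=None)[0])
print('slide dir',R.inv().apply([-.0015,-.2315,0])*100)
E
```

```text
t: 4.8
position: [0.5456, 0.1267, 0.0745]
ee_rot: [0.21, -0.668, 0.681, -0.215]
force: [-4.4, -1.8, 6.3]
grip_width: 0.129
[0.54556115 0.12674018 0.07447001] [-4.43226187 -1.82661079  6.27709112] [-0.1955024   0.28383647 -0.27301895] 0.12888671107943006
rim 5470 (array([0.64035192, 0.12406979]), np.float64(0.04871508149127536)) [-0.01202577  0.00077402  0.11421257]
slide dir [23.14878593 -0.22668353  0.16530126]
```

```bash
cat > chk.py <<'E'
from m import *
from goal import *
def chk(c,im=None):
    im=im or snap('wrist');A=depth_pts(im,np.ones(im['range_z'].shape,bool));q=A[(A[:,2]>.108)&(A[:,2]<.122)&(np.linalg.norm(A[:,:2]-c,axis=1)<.07)]
    c0,r=circ(q[(q[:,2]>.111)&(q[:,2]<.119)]);rr=np.linalg.norm(q[:,:2]-c0,axis=1);az=np.arctan2(q[:,1]-c0[1],q[:,0]-c0[0]);t=[]
    for a in np.arange(-3.1,3.1,.2):
        k=(abs(az-a)<.1)&(rr<.06)
        if k.sum()>3:t.append([np.cos(a)*.051,np.sin(a)*.051,np.percentile(q[k,2],95)])
    t=np.array(t);print('rim',c0,r,len(t),'slope',np.linalg.lstsq(np.c_[t[:,:2],np.ones(len(t))],t[:,2],rcond=None)[0].round(4))
E
python3 -m creep '[[0,0,-0.05,0,0,0],[0,0,-0.05,0,0,0],[0,0,-0.05,0,0,0]]'
python3 - <<'E'
from chk import *
p,R,s=pose();print(p,s['force'],s['wrist_torque']);chk([.64,.124])
im=snap('scene');chk([.64,.124],im)
E
```

```text
t: 5.15
position: [0.5451, 0.1267, 0.0746]
ee_rot: [0.21, -0.668, 0.681, -0.214]
force: [-2.8, -0.8, 2.4]
grip_width: 0.127
[0.54512595 0.12672637 0.07458097] [-2.83488646 -0.82819364  2.40328872] [-0.07211387  0.37423879 -0.08369073]
rim [0.63990735 0.12410247] 0.04872146351849632 31 slope [-0.0291  0.002   0.115 ]
rim [0.63943587 0.12475539] 0.049020023703107936 31 slope [ 0.0085 -0.0005  0.1172]
```

```bash
python3 -m creep '[[0.2,0,0,0,0,0],[0.6,0,0,0,0,0],[1.2,0,0,0,0,0],[1.9,0,0,0,0,0],[2.7,0,0,0,0,0],[3.5,0,0,0,0,0],[4.3,0,0,0,0,0],[5.1,-0.1,0,0,0,0],[5.9,-0.1,0,0,0,0],[6.7,-0.1,0,0,0,0],[7.5,-0.1,0.1,0,0,0],[8.2,-0.1,0.1,0,0,0],[8.8,-0.1,0.1,0,0,0],[9.3,-0.1,0.1,0,0,0],[9.7,-0.1,0.1,0,0,0],[10,-0.1,0.1,0,0,0],[10,-0.1,0.1,0,0,0]]'
python3 - <<'E'
from chk import *
p,R,s=pose();print(p,s['force'],s['wrist_torque'],s['grip_width']);chk([.64,p[1]-.003]);chk([.64,p[1]-.003],snap('scene'))
im=snap('wrist','w3.png');print(ring(im,box(masks(im)['green'],300,560,0,300)))
print(R.inv().apply([0,-.1315,0])*100)
E
```

```text
t: 6.95
position: [0.5449, 0.0263, 0.0745]
ee_rot: [0.21, -0.668, 0.681, -0.215]
force: [-0.6, -1.1, 3.1]
grip_width: 0.127
[0.54485566 0.02629596 0.07452745] [-0.63512875 -1.13262573  3.0814076 ] [-0.10201705  0.06484951 -0.03115209] 0.12655062991978638
rim [0.63964711 0.02377535] 0.04872304539042053 31 slope [-0.0291  0.0004  0.115 ]
rim [0.63929559 0.02473666] 0.04906449135844955 31 slope [0.0019 0.0125 0.1171]
(array([ 0.63884524, -0.10887652]), np.float64(0.06172525834905384), 6131, np.float64(0.03570980512611119))
[13.14759579 -0.20314405  0.14818073]
```

```bash
python3 -m creep '[[0.2,0,0,0,0,0],[0.6,0,0,0,0,0],[1.2,0,0,0,0,0],[2,0,0,0,0,0],[2.9,0,0,0,0,0],[3.8,0,0,0,0,0],[4.7,0,0,0,0,0],[5.6,0,0,0,0,0],[6.5,-0.1,0.1,0,0,0],[7.4,-0.1,0.1,0,0,0],[8.3,-0.1,0.1,0,0,0],[9.2,-0.1,0.1,0,0,0],[10.1,-0.1,0.1,0,0,0],[10.9,-0.1,0.1,0,0,0],[11.6,-0.1,0.1,0,0,0],[12.2,-0.1,0.1,0,0,0],[12.7,-0.1,0.1,0,0,0],[13,-0.1,0.1,0,0,0],[13.2,-0.1,0.1,0,0,0],[13.2,-0.1,0.1,0,0,0]]'
python3 - <<'E'
from chk import *
p,R,s=pose();print(p,s['force'],s['wrist_torque'],s['grip_width'])
c=[.6388,-.108]
im=snap('wrist','w3.png');chk(c,im);m=masks(im)['green'];print(ring(im,m))
s=snap('scene','s3.png');chk(c,s);print(ring(s,box(masks(s)['green'],220,280,255,310)))
E
```

```text
t: 9.1
position: [0.5438, -0.1054, 0.0743]
ee_rot: [0.21, -0.668, 0.681, -0.214]
force: [1.0, 3.6, 4.3]
grip_width: 0.128
[ 0.54375077 -0.10544587  0.07431545] [0.96191684 3.64436281 4.28360664] [ 0.44010579 -0.37276688  0.56293065] 0.12758883256212905
rim [ 0.63853372 -0.10764375] 0.048731970351834616 31 slope [-0.0297  0.0021  0.115 ]
(array([ 0.63912074, -0.10851556]), np.float64(0.06213339300735015), 3194, np.float64(0.035732936818943656))
rim [ 0.63829398 -0.106492  ] 0.04892557350988867 25 slope [0.0062 0.0024 0.1175]
(array([ 0.63593757, -0.10733299]), np.float64(0.06172809168905226), 241, np.float64(0.036170721451277865))
```

View pics/w3.png

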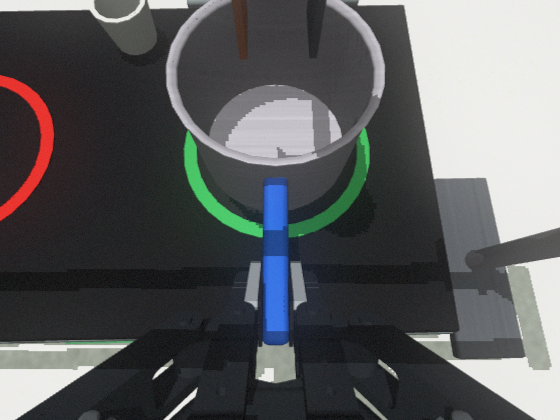

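The pot now stands in the green ring. Both cameras put it about 1 mm short in y, so I'll nudge it, then release and retreat along the tool axis.

```bash
python3 -m creep '[[0.1,0,0,0,0,0],[0.1,0,0,0,0,0],[0.1,0,0,0,0,0]]'
python3 - <<'E'
from chk import *
print(env.get_state()['force']);chk([.6388,-.108]);
E
python3 -m creep '[[0,0,0,0,0,0],[0,0,0,0,0,0],[0,0,0,0,0,0],[0,0,0,0,0,0],[0,0,0,0,0,0],[0,0,0,0,0,0]]' 0.4
python3 - <<'E'
from chk import *
p,R,s=pose();print(s['force'],s['grip_width'])
im=snap('wrist');chk([.6388,-.108],im);print(ring(im,masks(im)['green']))
m=box(masks(im)['blue'],225,330,150,360);v,u=np.nonzero(m);print('handle cols',u.min(),u.max(),v.max())
E
```

```text
t: 9.5
position: [0.5437, -0.1061, 0.0743]
ee_rot: [0.21, -0.668, 0.681, -0.214]
force: [0.5, 4.4, 6.8]
grip_width: 0.127
[0.52538269 4.43935123 6.78780854]
rim [ 0.63843835 -0.1081603 ] 0.04873295364087054 31 slope [-0.0285  0.0023  0.115 ]
t: 10.15
position: [0.5436, -0.1063, 0.0741]
ee_rot: [0.21, -0.668, 0.681, -0.214]
force: [0.5, -0.5, -0.2]
grip_width: 0.602
[ 0.50140922 -0.50282708 -0.15425388] 0.6020118093681002
rim [ 0.63869993 -0.10819552] 0.04875470729508984 31 slope [-0.0329  0.0008  0.1149]
(array([ 0.63905838, -0.10848531]), np.float64(0.062121732087400974), 3171, np.float64(0.03575792900898819))
handle cols 261 288 343
```

```bash
python3 -m creep '[[0,0,-1,0,0,0],[0,0,-2.5,0,0,0],[0,0,-4.5,0,0,0],[0,0,-7,0,0,0],[0,0,-10,0,0,0],[0,0,-13,0,0,0],[0,0,-15,0,0,0],[0,0,-16,0,0,0],[0,0,-16,0,0,0],[0,0,-16,0,0,0]]'
python3 - <<'E'
from goal import *
snap('wrist','w4.png')
print(goal([.40,-.107,.36],Rt(15),False),goal([.637,-.1075,.36],Rt(0),False))
E
```

```text
t: 11.2
position: [0.452, -0.1046, 0.2047]
ee_rot: [0.21, -0.668, 0.681, -0.214]
force: [0.1, -0.8, -0.2]
grip_width: 0.599
[0.35, -4.65, -15.74, -19.89, -0.43, -0.99] [-0.05, -24.08, -2.19, -34.89, -0.3, -1.05]
```

View pics/w4.png

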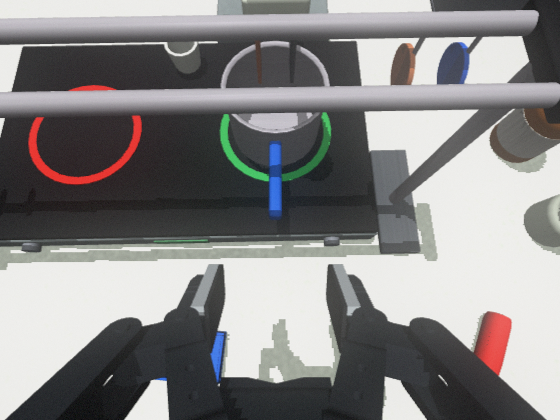

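Released cleanly: the handle is free, its end is at (275,215), and the pot sits in the green ring at (275,135). Now up and over the rods to the knob, closing the fingers on the way.

```bash
python3 -m creep '[[0,-1.2,-4,-4,0,0],[0,-2.4,-8,-9,-0.1,-0.4],[0.2,-3.6,-12,-14,-0.2,-0.6],[0.3,-4.6,-15.7,-20,-0.4,-1],[0.3,-4.6,-15.7,-20,-0.4,-1],[0.3,-4.6,-15.7,-20,-0.4,-1],[0.3,-7.8,-12.5,-22,-0.4,-1],[0.2,-11.1,-10,-25,-0.4,-1],[0.2,-14.4,-8.3,-28,-0.4,-1],[0.1,-17.6,-6.2,-31,-0.3,-1],[0,-20.8,-4.2,-33,-0.3,-1],[0,-23,-2.8,-34.9,-0.3,-1],[0,-24.1,-2.2,-34.9,-0.3,-1],[0,-24.1,-2.2,-34.9,-0.3,-1],[0,-24.1,-2.2,-34.9,-0.3,-1],[0,-24.1,-2.2,-34.9,-0.3,-1],[0,-24.1,-2.2,-34.9,-0.3,-1],[0,-24.1,-2.2,-34.9,-0.3,-1]]' 1
python3 - <<'E'
from chk import *
s=snap('scene','s4.png');chk([.6388,-.108],s)
p,R,t=pose();print(p,R.as_matrix().round(3).tolist(),t['force'],t['grip_width']);d=snap('side','d4.png')
for k,im,b in(('s',s,(228,260,200,240)),('d',d,(300,340,175,205))):
    m=box(masks(im)['orange'],*b);print(k,m.sum(),np.median(depth_pts(im,m),0), 'tcp px',proj(im,p))
print(goal([.637,-.1075,.318],Rt(0),False))
cv2.imwrite('pics/c4.png',np.hstack([cv2.resize(s['pixels'][140:320,180:360],None,fx=2,fy=2),cv2.resize(d['pixels'][130:310,230:410],None,fx=2,fy=2)]))
E
```

```text
t: 13.05
position: [0.6363, -0.108, 0.362]
ee_rot: [0.0, -0.707, 0.707, -0.001]
force: [0.9, 0.7, -0.0]
grip_width: 0.001
rim [ 0.63847616 -0.10692959] 0.04898216822271586 25 slope [ 0.0015 -0.0022  0.1172]
[ 0.63644899 -0.10797454  0.36188867] [[-0.001, -1.0, 0.002], [-1.0, 0.001, -0.001], [0.001, -0.002, -1.0]] [-0.40470595  0.71735062 -0.0654492 ] 0.0011671694461947322
s 83 [ 0.64786872 -0.10048266  0.3170765 ] tcp px [240.11827064 206.78367058]
d 97 [ 0.63630142 -0.10879915  0.31663294] tcp px [320.95885778 174.19467413]
[-0.05, -0.04, 4.38, -0.09, -0.04, -0.05]
```

View pics/c4.png

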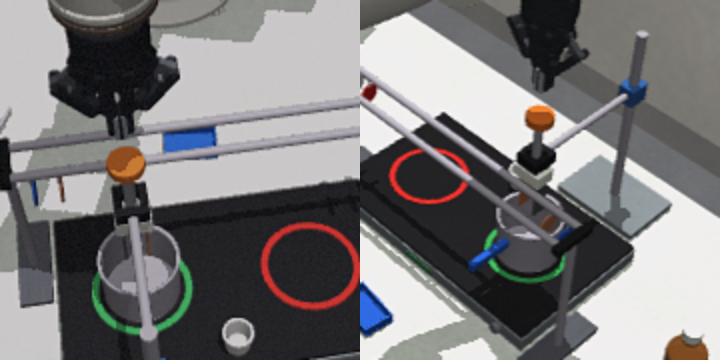

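The shut fingertips are directly above the orange knob in both views, and the pot is centred under the electrodes. Pressing down slowly.

```bash
python3 -m creep '[[0,0,1.5,0,0,0],[0,0,3,0,0,0],[0,0,3.8,0,0,0],[0,0,4.2,0,0,0],[0,0,4.6,0,0,0],[0,0,5,0,0,0],[0,0,5.5,0,0,0],[0,0,6,0,0,0],[0,0,6.5,0,0,0],[0,0,7,0,0,0],[0,0,7.5,0,0,0],[0,0,8,0,0,0],[0,0,8.4,0,0,0],[0,0,8.8,0,0,0],[0,0,9.1,0,0,0],[0,0,9.4,0,0,0],[0,0,9.6,0,0,0],[0,0,9.7,0,0,0],[0,0,9.7,0,0,0]]'
python3 -m creep '[[0,0,0.05,0,0,0],[0,0,0.1,0,0,0],[0,0,0.1,0,0,0]]'
```

```text
t: 15.05
position: [0.637, -0.108, 0.2641]
ee_rot: [0.0, -0.707, 0.707, -0.0]
force: [-0.6, -0.2, -0.4]
grip_width: -0.001
t: 15.35
position: [0.637, -0.108, 0.2634]
ee_rot: [0.0, -0.707, 0.707, -0.001]
force: [0.1, 0.1, 3.7]
grip_width: -0.003
```

```bash
python3 -m creep '[[0,0,0.05,0,0,0],[0,0,0.1,0,0,0],[0,0,0.1,0,0,0]]'; python3 -c "
from h import env
print(env.get_state()['force'],env.get_state()['position'])"
```

```text
t: 15.65
position: [0.637, -0.108, 0.263]
ee_rot: [0.0, -0.707, 0.707, -0.001]
force: [-1.8, 0.3, 7.8]
grip_width: -0.002
[-1.78925671  0.34247462  7.76762404] [ 0.6370429  -0.10802433  0.26300542]
```

```bash
python3 -m creep '[[0,0,0.05,0,0,0],[0,0,0.1,0,0,0],[0,0,0.1,0,0,0],[0,0,0.1,0,0,0]]'; python3 -c "
from h import env
print(env.get_state()['force'],env.get_state()['position'])"
```

```text
t: 16.05
position: [0.6371, -0.108, 0.263]
ee_rot: [0.001, -0.707, 0.707, -0.001]
force: [-4.3, 0.6, 16.4]
grip_width: -0.001
[-4.26910676  0.58741318 16.42342995] [ 0.63708002 -0.10804195  0.26295059]
```

The force climbed to 16 N while z stayed at 0.263 m, so the head is at its stop. I'll lift off and check.

```bash
python3 -m creep '[[0,0,-0.2,0,0,0],[0,0,-0.5,0,0,0],[0,0,-1.5,0,0,0],[0,0,-3.5,0,0,0],[0,0,-6,0,0,0],[0,0,-9,0,0,0],[0,4,-12,0,0,0],[0,8,-14,0,0,0],[0,12,-15,0,0,0],[0,16,-15,0,0,0],[0,20,-15,0,0,0],[0,20,-15,0,0,0],[0,20,-15,0,0,0],[0,20,-15,0,0,0]]'
python3 - <<'E'
from chk import *
s=snap('scene','s5.png');chk([.6388,-.108],s);d=snap('side','d5.png')
print(ring(s,box(masks(s)['green'],220,280,255,310)))
for k,im,b in(('s',s,(228,262,215,260)),('d',d,(300,340,185,230))):
    m=box(masks(im)['orange'],*b);P=depth_pts(im,m);print(k,m.sum(),np.median(P,0),np.percentile(P[:,2],95))
cv2.imwrite('pics/c5.png',np.hstack([cv2.resize(s['pixels'][140:340,100:440],None,fx=1.15,fy=2),cv2.resize(d['pixels'][130:330,200:400],None,fx=2,fy=2)]))
E
```

```text
t: 17.45
position: [0.4374, -0.1079, 0.4113]
ee_rot: [0.0, -0.707, 0.707, -0.0]
force: [0.6, 0.3, 0.1]
grip_width: 0.002
rim [ 0.63804252 -0.10697834] 0.04852488116671862 26 slope [ 0.0103 -0.0038  0.1175]
(array([ 0.63609668, -0.10741659]), np.float64(0.0616971548196466), 239, np.float64(0.036284685484640145))
s 196 [ 0.63988288 -0.10704709  0.2635241 ] 0.26577705990435285
d 105 [ 0.63635347 -0.1092335   0.26287366] 0.26679359584758555
```

View pics/c5.png

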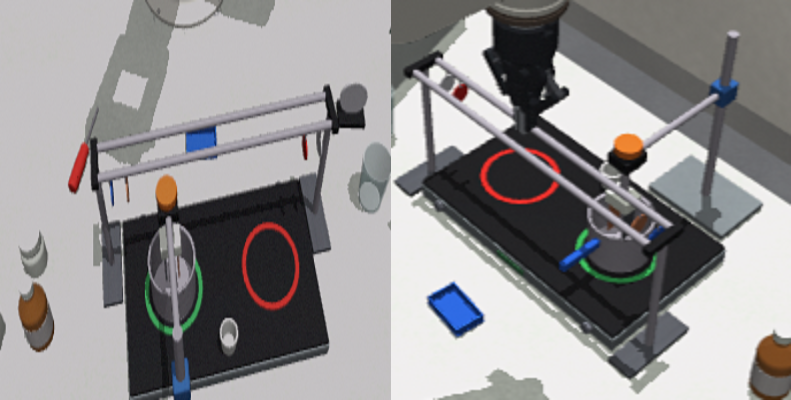

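The knob is down, the electrodes hang in the pot, the pot is in the green ring, and the other things stand where they did. Handing in.

```bash
python3 -c "
from plant import env
print(env.hand_in())"
```

```text
the job is handed in; nothing more can be done
None
```

The pot stands in the green ring, the electrode head is pressed to its stop with the electrodes hanging in the pot, and the job was handed in at about 17.5 s. I gripped the pot only by its handle, leaning 35° under the rods, and slid it about 232 mm flat along the plate. I then let go, backed out the way I came in and pressed the knob with the fingers shut.

**Final checks:**
- **Pot position:** about 0.5 mm from the ring's centre by the wrist camera after release. The scene camera, which had also placed the pot 2 to 4 mm further back before the slide, put it about 2 mm off in x and 0.4 mm in y at the end.
- **Flatness:** the rim-slope readings had opposite signs in the two cameras (about -0.03 wrist, +0.01 scene). They barely changed along the slide, so I took this as viewing bias. The tool pressed down on the handle with about 2 to 7 N throughout, so there was no sign of lifting.
- **Head:** at the stop the fingertip stayed at z = 0.263 m while the force rose to 16 N. After lift-off the cameras put the knob's top at 0.263 to 0.264 m.
- **Other things:** they looked undisturbed in the last pictures, but I did not measure them one by one. The robot was clear of everything, with about 0 N on the tool.

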